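Load the drying stand with washed plates

ROBOT

A 6-joint arm with a two-finger parallel gripper is mounted at the origin on the work surface. World frame = base frame: x ahead of the robot, y to its left, z up, the work surface at z = 0. Lengths are in m, angles in rad, forces in N, time in s.
With the tool pointing down it reaches from about 0.275 to 0.75 m from the base axis. Payload 10.2 kg.
Tool frame: the origin (TCP) lies midway between the tips of the shut fingers; the grasp point (between the pads) lies 19 mm behind it; z points along the fingers, y is the line along which they close (so a half turn about z gives the same grasp; the last joint's range is limited). The gripper opens to 88 mm and grips with 3 to 60 N. Pads are 18 mm wide; open, the fingers measure 123 mm over their backs; the gripper's body (75 mm by 187 mm) begins 45 mm behind the grasp point.
Start: joints at [-1.479, 0.313, 1.498, -0, 1.331, -0.223], TCP at [0.163, -0.499, 0.239] pointing down, gripper open.
Joint ranges: [-2.94, 2.94], [-0.97, 2.17], [0.19, 2.56], [-1.23, 4.37], [0.02, 3.11], [-2.88, 2.88]. Speed limits (rad/s): [2.39, 2.39, 3.01, 3.14, 3.14, 3.14].

INTERFACE

Orientations are given as a unit quaternion [w, x, y, z].
In Python, from station import ctrl, optics, spotter gives the robot as it stands.
- The arm moves only by the tool carry_out, never from a script. Its argument "moves" is a list of rows, each a list of 3 entries, a list of its own where there are three numbers: the opening, from 0 (shut) to 1 (fully open), then the shift along the tool's x, y, z in cm, then the turn about the tool's z in degrees. In form: [[hand, [tx, ty, tz], twist], ...]. A call has 1 to 12 rows; each row is the pose to reach, as a shift and turn from the pose commanded when the call began, along the tool's axes at that moment; what a row does not reach only later rows make up. A row lasts 1/8 s, in which the tool goes at most 62.5 mm and 10.7 degrees, less where a joint would pass 70% of its speed; a pose out of reach is approached as far as the arm can. A call with a gripper value outside its range is refused whole. The fingers move at their own pace and stop on an object; "grip_force" is the grip in N (left out, the last holds). Time passes only in rows, so rows that repeat a pose let the fingers close. It gives the time, the measured TCP pose, the force, the opening and the grip force at its end, in the units of the state.
- ctrl.sense(): the state, without advancing time (a new reading comes with each control period).
- optics.snapshot(name): name is "scene" or "top" or "wrist"; returns the picture (480x640x3 uint8, red, green, blue); there is no depth.
- optics.camera_params(name): a dict with "fovy" (degrees; the focal length in pixels is half the picture's height over the tangent of half this angle, whatever the lens; pixels are square), "cx", "cy" (the principal point, pixels), "extrinsics" (4x4, takes a point from world to camera coordinates); the wrist camera has in their place "tool_from_camera" (4x4, takes a point from camera to tool coordinates, whose origin is the TCP and whose axes are the flange's). Camera axes: x right, y down, z forward; pixel columns grow to the right and rows downward; lengths in m; the calibration is good to about 2 mm. The wrist camera is an equidistant fisheye: a pixel r from the principal point sees the ray r / f radians off the axis. A picture is of the moment at which its call begins: read the wrist's pose just before it. camera_params takes no time and is no camera call.
- ctrl.finish_job(): hands the job in; it is judged then, once.
Trained networks look in the newest picture that a camera, given by its name, has taken for a name from the list of things; names that differ only in an ending like _2 or _b are one class to them, and where a whole thing is asked for, a point or a joint stands for the part that bears it (a point fixed in the world has none). Each returns a list of dicts, best first, with "confidence" (0 to 1); they miss things now and then, are a little off and sometimes report something else, mostly with a low value. They report only what shows in the picture. A call takes as long as a camera call. They do not tell look-alikes from the thing itself.
- spotter.look_for(camera, target): "box" ([left, top, right, bottom] in pixels, round what is visible of it).
- spotter.cut_out(camera, target): "region" (480x640 bool, what is visible of it) and "box" ([left, top, right, bottom] in pixels, round what is visible of it).
- spotter.tip_of(camera, target): "location" ([column, row] in pixels: a listed point, or the origin of a listed thing).
The state is a dict: "clock": time; "joint_positions": joint angles; "dq": joint speeds; "joint_efforts": joint torques, N m; "ee_pos": TCP position; "tool_rot": TCP orientation; "force": force on the tool from outside, world axes, zero at the start; "wrist_torque": the same for the moment, N m; "finger_gap": finger opening in m; "grasp_force": force on a finger pad.
Only numpy, scipy, OpenCV 4.12 (cv2) and the standard library are available. Lean on these libraries where they do the work, as an engineer would, in place of code of your own. Each camera call takes 0.05 s, during which the arm holds its last target. There are 200 camera calls.

TASK

Load the two washed plates from the yellow caddy for drying: hang the copper plate by its hole on the steel peg of the drying stand, fully past the orange collar so that it hangs free, and stand the blue cover plate on edge in the empty slot of the white rack, the one with the green pad, fully down on the pad. Set the plates down rather than dropping them, never put either down on the bench top, and leave the grey plates and the wash bottles where they are.

Things in the scene. Friction and masses are not known exactly. Their poses are not given: they have to be found in the camera images.
- copper: washed copper plate, 8 mm thick (x), 70 mm wide (y), 100 mm tall (z), standing on edge. Origin at the centre of its lower edge; z up along the plate, x is the normal of its faces. A round 24 mm hole goes through it along x, centred 64 mm above the lower edge (36 mm below the top edge). About 0.45 kg. Starts in one of the caddy's two slots
- copper_hole (a point): centre of the copper plate's 24 mm hole, 64 mm above the plate's origin; axes as the plate
- cover: washed blue cover plate without a hole, 8 mm thick (x), 70 mm wide (y), 100 mm tall (z), standing on edge. Origin at the centre of its lower edge; z up along the plate, x is the normal of its faces. About 0.15 kg. Starts in the caddy's other slot
- caddy: fixed yellow caddy, 100 x 84 mm base, 10 mm thick; two 13 mm wide slots along its y at x = -30 and +30 mm, between walls that end 40 mm above the bench; slot floor 10 mm above the bench. Origin under its centre on the bench
- stand: fixed drying stand: dark steel base 110 x 90 x 12 mm, aluminium upright (50 mm wide) at x = +34 to +48 mm, 136 mm tall, and a level steel peg of 10 mm diameter that leaves the upright towards the stand's -x at a height of 130 mm and ends at x = -46 mm. Its last 8 mm are an orange collar of 16 mm diameter. Origin under the base's centre on the bench
- peg_mid (a point): point on the peg's axis, 130 mm above the bench; x along the peg: bare peg from x = -38 mm (collar) to +34 mm (upright), free end at -46 mm; z up. A plate hanging on the peg has its hole centre 7 mm below the axis
- rack: fixed white rack, base 140 x 84 mm, 10 mm thick; three 13 mm wide slots along its y at x = -52, 0 and +52 mm, between 6 mm walls that end 40 mm above the bench. Origin under its centre on the bench
- pad: fixed green pad, 12 x 76 x 3 mm, on the floor of the rack's empty slot. Origin at the centre of its underside, 10 mm above the bench; axes as the rack; the slot runs along its y
- grey_a: grey plastic plate standing in a rack slot, 8 mm thick (x), 70 mm wide (y), 100 mm tall (z), standing on edge. Origin at the centre of its lower edge; z up along the plate, x is the normal of its faces. Bystander
- grey_b: second such grey plate in another rack slot. Bystander
- red_bottle: white wash bottle with red cap and bent spout, 60 mm diameter, 176 mm tall, spout reaches 66 mm to its +y. Origin under its centre. Bystander
- yellow_bottle: the same with yellow cap and spout. Bystander
Not all that is in view belongs to the job. Leave any turquoise look-alike of the cover alone.

How it is judged:
By the outcome, as a careful person would: the job done as asked, in the order asked, and still so for the second after the job is handed in, with the robot touching nothing.
It also fails if it takes over 64 s, if anything falls off the work surface, if the arm or the gripper's body presses on something with over 40 N, if the wrist force passes 120 N, or if a joint passes its speed limit or range.

## Working session

There is one attempt and no reset: what is moved stays moved. The work goes in short steps, Python scripts to look and compute and a tool call to move; the robot and the scene stay as the last step left them, time stands still between calls to the robot, and variables do not carry over. Pictures are saved under pics/ and viewed, at most 14 in all, crops included, and the job is handed in when it is done.

Besides the shell and the picture viewer there is one more tool, called after ">>>" as a command line: name --argument value ..., lists and objects as JSON in quotes. carry_out: Moves the arm, as the interface text tells. Its arguments: {"type":"object","properties":{"moves":{"type":"array","items":{"type":"array"}},"grip_force":{"type":"number"}},"required":["moves"]}

```bash
ls; mkdir -p pics; python3 - <<'E'
from station import ctrl, optics, spotter
import cv2, numpy as np
for n in ["scene","top"]:
    im=optics.snapshot(n); cv2.imwrite(f"pics/{n}0.png",im[:,:,::-1])
    p=optics.camera_params(n); print(n,p["fovy"],p["cx"],p["cy"],np.round(p["extrinsics"],4).tolist())
    for t in ["copper","copper_hole","cover","caddy","stand","peg_mid","rack","pad","grey_a","red_bottle","yellow_bottle"]:
        print(t,[(np.round(d["location"],1).tolist(),round(d["confidence"],2)) for d in spotter.tip_of(n,t)][:3])
print(optics.camera_params("wrist")); s=ctrl.sense(); print(s)
E
```

```text
pics
scene 53.598902553603544 322.59420475421257 240.43082377394782 [[-0.7146, 0.6994, 0.0122, 0.3395], [0.5344, 0.5571, -0.6357, -0.2665], [-0.4514, -0.4477, -0.7718, 1.4149], [0.0, 0.0, 0.0, 1.0]]
copper [([313.7, 237.7], 0.98)]
copper_hole [([314.6, 223.8], 0.55)]
cover [([300.8, 253.3], 0.84), ([251.1, 248.5], 0.6)]
caddy [([306.1, 246.9], 0.57)]
stand [([363.9, 318.0], 0.57), ([313.9, 218.7], 0.33)]
peg_mid [([244.3, 206.0], 0.73), ([370.3, 281.4], 0.69)]
rack [([245.8, 203.3], 0.58)]
pad [([309.8, 248.6], 0.59), ([229.8, 282.2], 0.4)]
grey_a [([241.9, 202.9], 0.83), ([257.5, 190.1], 0.58)]
red_bottle [([229.0, 284.3], 0.72), ([300.8, 251.9], 0.4), ([368.9, 278.3], 0.33)]
yellow_bottle [([499.1, 306.3], 0.67), ([244.1, 202.4], 0.26)]
top 47.87648342695079 320.75229746483006 235.31305993077743 [[0.0051, -0.9999, -0.0107, 0.0803], [-0.9934, -0.0039, -0.1146, 0.557], [0.1145, 0.0113, -0.9934, 1.1314], [0.0, 0.0, 0.0, 1.0]]
copper [([357.1, 263.3], 0.61), ([356.6, 238.6], 0.58)]
copper_hole [([363.9, 263.8], 0.59)]
cover [([354.7, 237.2], 0.72), ([403.6, 205.1], 0.58)]
caddy [([360.
[... 747 characters left out ...]
 array([-1.47938543e+00,  3.12897463e-01,  1.49769537e+00, -3.97220360e-05,
        1.33100911e+00, -2.23379578e-01]), 'dq': array([-2.10823753e-03, -6.93615244e-04, -4.01743331e-04,  4.95806105e-04,
        2.03020485e-05, -3.06218132e-04]), 'joint_efforts': array([-1.12694841e-03, -4.02107477e+01, -2.52418828e+01,  6.94413227e-02,
        3.17735632e-02, -5.10849134e-06]), 'ee_pos': array([ 0.16253866, -0.49920893,  0.23872322]), 'tool_rot': array([-5.90504858e-06,  9.87638180e-01,  1.56750835e-01, -1.89446120e-05]), 'force': array([ 0.57249534, -0.62134506,  0.22055717]), 'wrist_torque': array([ 0.00825836, -0.01201515,  0.01598343]), 'grasp_force': 0.0, 'finger_gap': 0.08812848518593726}
```

View pics/scene0.png

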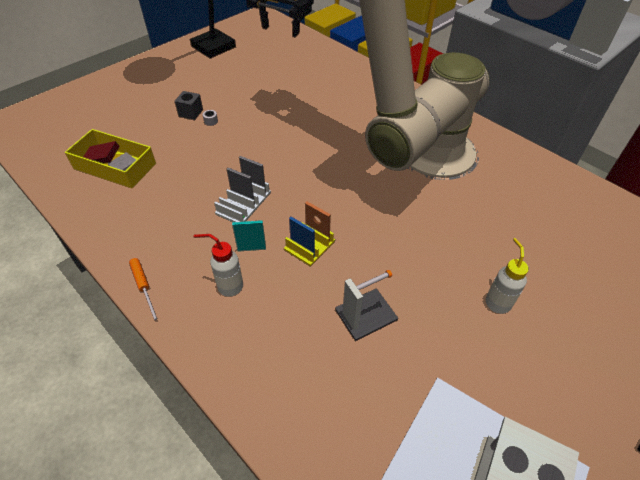

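View pics/top0.png

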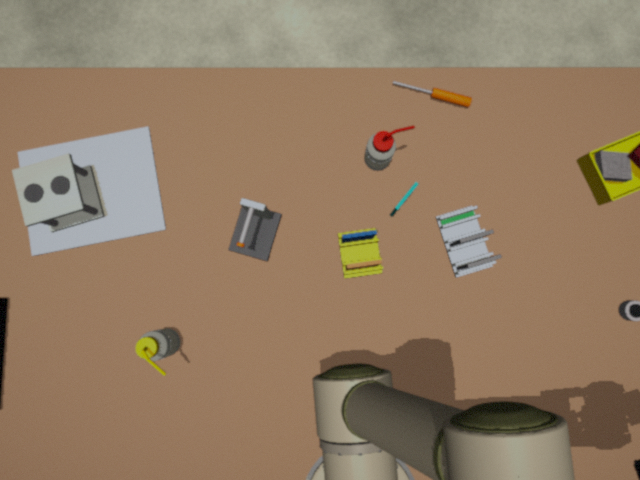

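```bash
cat > h.py <<'E'
from station import ctrl, optics, spotter
import cv2, numpy as np
from scipy.optimize import least_squares
from scipy.spatial.transform import Rotation as R
def tool():
    s=ctrl.sense(); q=s["tool_rot"]; return R.from_quat([q[1],q[2],q[3],q[0]]).as_matrix(), np.array(s["ee_pos"])
def ray(n,uv,pose=None):
    "world origin and direction of a pixel; pose=(R,p) of the tool for the wrist"
    p=optics.camera_params(n); f=240/np.tan(np.radians(p["fovy"]/2))
    d=(np.array(uv,float)-[p["cx"],p["cy"]])/f
    if n=="wrist":
        r=np.hypot(*d); v=np.array([*(d*np.sinc(r/np.pi)),np.cos(r)]) ; T=p["tool_from_camera"]
        return pose[0]@T[:3,3]+pose[1], pose[0]@T[:3,:3]@v
    E=p["extrinsics"]; return -E[:3,:3].T@E[:3,3], E[:3,:3].T@np.array([*d,1])
def at_z(n,uv,z,pose=None):
    o,d=ray(n,uv,pose); return o+d*(z-o[2])/d[2]
def project(n,X,pose=None):
    p=optics.camera_params(n); f=240/np.tan(np.radians(p["fovy"]/2)); X=np.atleast_2d(X)
    if n=="wrist":
        T=p["tool_from_camera"]; c=((X-pose[1])@pose[0]-T[:3,3])@T[:3,:3]
        r=np.hypot(c[:,0],c[:,1]); k=np.arctan2(r,c[:,2])/r; d=c[:,:2]*k[:,None]
    else:
        E=p["extrinsics"]; c=X@E[:3,:3].T+E[:3,3]; d=c[:,:2]/c[:,2:]
    return d*f+[p["cx"],p["cy"]]
def meet(rays):
    A=b=0
    for o,d in rays:
        d=d/np.linalg.norm(d); M=np.eye(3)-np.outer(d,d); A=A+M; b=b+M@o
    return np.linalg.solve(A,b)
E
python3 - <<'E'
from h import *
for n,uv,z in [("caddy corners",(338,231),.01),("",(376,229),.01),("",(383,274),.01),("",(343,278),.01),("copper top L",(347,266),.11),("copper R",(381,264),.11),("cover L",(342,237),.11),("cover R",(376,235),.11),
 ("base",(245,199),.012),("",(281,214),.012),("",(266,260),.012),("",(230,249),.012),("peg tip",(240,245),.13),("peg root",(252,208),.13),("rack",(437,213),.0),("",(476,207),0),("",(495,266),0),("",(455,275),0),("padL",(441,221),.013),("padR",(474,213),.013),("redb",(380,160),0.08),("teal",(390,215),0)]:
    print(n,np.round(at_z("top",uv,z),3))
print(project("top",[[.163,-.499,.239]]))
E
```

```text
caddy corners [0.569 0.045 0.01 ]
 [ 0.574 -0.038  0.01 ]
 [ 0.475 -0.053  0.01 ]
 [0.466 0.034 0.01 ]
copper top L [0.486 0.029 0.11 ]
copper R [ 0.491 -0.038  0.11 ]
cover L [0.544 0.039 0.11 ]
cover R [ 0.549 -0.029  0.11 ]
base [0.639 0.251 0.012]
 [0.606 0.171 0.012]
 [0.504 0.202 0.012]
 [0.528 0.282 0.012]
peg tip [0.526 0.241 0.13 ]
peg root [0.599 0.219 0.13 ]
rack [ 0.611 -0.174  0.   ]
 [ 0.625 -0.261  0.   ]
 [ 0.494 -0.299  0.   ]
 [ 0.474 -0.211  0.   ]
padL [ 0.591 -0.18   0.013]
padR [ 0.609 -0.253  0.013]
redb [ 0.71  -0.041  0.08 ]
teal [ 0.606 -0.07   0.   ]
[[664.98864266 455.58914494]]
```

>>> carry_out --moves '[[0.45,[4.1,-3,-1],-6],[0.45,[8.2,-6,-2],-12],[0.45,[12.3,-9.1,-4],-19],[0.45,[16.5,-12.1,-4],-25],[0.45,[20.6,-15.2,-4],-32],[0.45,[24.7,-18.2,-4],-38],[0.45,[28.8,-21.2,-4],-44],[0.45,[32.9,-24.3,-4],-51],[0.45,[37,-27.3,-4],-57],[0.45,[41.1,-30.3,-4],-63],[0.45,[45.3,-33.4,-4],-70],[0.45,[49.4,-36.4,-4],-76]]'

```text
clock: 2.7
ee_pos: [0.5204, 0.0015, 0.2788]
tool_rot: [0.0, 0.68, 0.733, 0.0]
force: [-0.3, -0.5, -0.3]
finger_gap: 0.0394
grasp_force: 0.0
```

>>> carry_out --moves '[[0.45,[0,0,0],0],[0.45,[0,0,0],0]]'

```text
clock: 2.95
ee_pos: [0.5193, -0.0005, 0.2786]
tool_rot: [-0.0, 0.682, 0.731, -0.0]
force: [0.1, -0.4, -0.1]
finger_gap: 0.0396
grasp_force: 0.0
```

```bash
python3 - <<'E'
from h import *
P=tool(); im=optics.snapshot("wrist"); cv2.imwrite("pics/w1.png",im[:,:,::-1]); np.savez("w1.npz",R=P[0],p=P[1],im=im)
print(P, np.round(ctrl.sense()["joint_positions"],2))
for t in ["copper","cover","caddy","stand","rack","pad"]:
    print(t,[(np.round(d["location"],1).tolist(),round(d["confidence"],2)) for d in spotter.tip_of("wrist",t)][:3],[(np.round(d["box"]).tolist(),round(d["confidence"],2)) for d in spotter.look_for("wrist",t)][:3])
E
```

```text
(array([[-6.97422894e-02,  9.97564945e-01, -4.39027961e-04],
       [ 9.97565031e-01,  6.97422153e-02, -1.81944711e-04],
       [-1.50882883e-04, -4.50648182e-04, -9.99999887e-01]]), array([ 5.19289628e-01, -4.75814160e-04,  2.78609640e-01])) [-0.23  0.27  1.45 -0.    1.42 -0.3 ]
copper [([291.6, 192.6], 0.9)] [([315.0, 0.0, 440.0, 50.0], 0.68)]
cover [([402.1, 270.9], 0.96), ([340.5, 190.0], 0.91)] [([339.0, 159.0, 356.0, 246.0], 0.67), ([379.0, 250.0, 436.0, 314.0], 0.6)]
caddy [([320.8, 194.0], 0.95)] [([270.0, 327.0, 370.0, 401.0], 0.48)]
stand [([481.3, 239.1], 0.63)] [([313.0, 0.0, 438.0, 52.0], 0.98)]
rack [([326.2, 357.3], 0.89)] [([269.0, 324.0, 359.0, 403.0], 0.72)]
pad [([364.2, 356.4], 0.48), ([287.6, 209.1], 0.45)] [([314.0, 0.0, 438.0, 50.0], 0.64), ([357.0, 334.0, 369.0, 355.0], 0.57)]
```

View pics/w1.png

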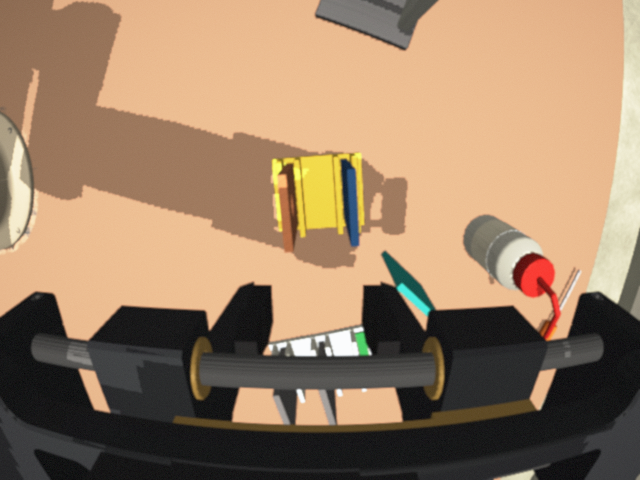

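>>> carry_out --moves '[[0.45,[4,1,0],0],[0.45,[8,2,0],0],[0.45,[12,3,0],0],[0.45,[12,3,0],0],[0.45,[12,3,0],0]]'

```text
clock: 4.22
ee_pos: [0.541, 0.1212, 0.2786]
tool_rot: [0.0, 0.682, 0.732, -0.0]
force: [0.2, 0.0, 0.3]
finger_gap: 0.0398
grasp_force: 0.0
```

```bash
cat > snap.py <<'E'
import sys; from h import *
k=sys.argv[1]; P=tool(); im=optics.snapshot("wrist"); cv2.imwrite(f"pics/{k}.png",im[:,:,::-1]); np.savez(k+".npz",R=P[0],p=P[1],im=im); print(P[1])
E
python3 snap.py w2
```

```text
[0.54099255 0.12122646 0.27862182]
```

>>> carry_out --moves '[[0.45,[5,0,0],0],[0.45,[10,0,0],0],[0.45,[12,0,0],0],[0.45,[12,0,0],0],[0.45,[12,0,0],0]]'

```text
clock: 4.9
ee_pos: [0.533, 0.2398, 0.2787]
tool_rot: [0.0, 0.682, 0.731, -0.0]
force: [0.4, -0.3, -0.2]
finger_gap: 0.0396
grasp_force: 0.0
```

```bash
python3 snap.py w3; python3 - <<'E'
from h import *
A=[np.load(f"w{i}.npz")["im"] for i in (1,2,3)]; t=cv2.imread("pics/top0.png")[:,:,::-1]
z=lambda im,x,y,s: cv2.resize(im[y:y+300//s,x:x+400//s],(400,300),interpolation=cv2.INTER_CUBIC)
g=np.vstack([np.hstack([z(A[0],265,145,4),z(t,310,215,4)]),np.hstack([cv2.resize(A[1],(400,300)),cv2.resize(A[2],(400,300))])])
cv2.imwrite("pics/c1.png",g[:,:,::-1])
E
```

```text
[0.53296064 0.23984885 0.27871299]
```

View pics/c1.png

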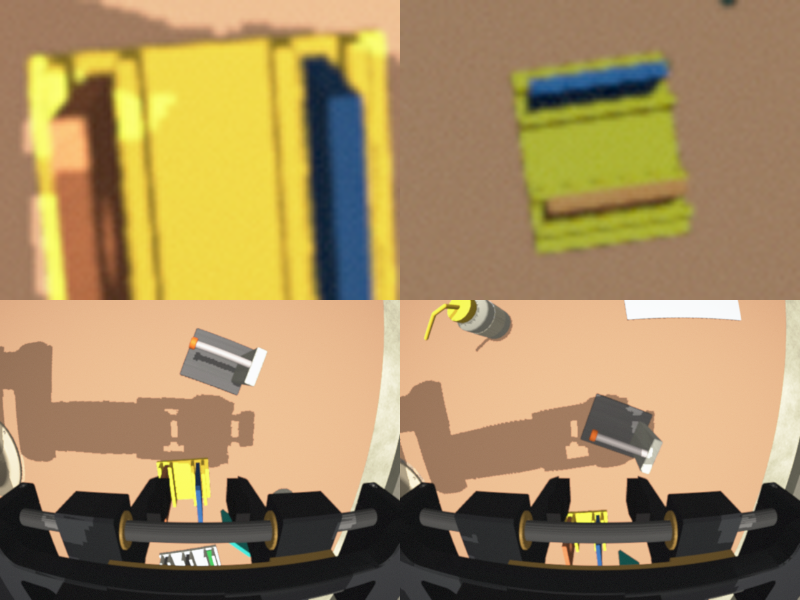

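```bash
python3 - <<'E'
from h import *
A=[np.load(f"w{i}.npz")["im"] for i in (1,2,3)]
def z(im,x,y,w,h,s,step=10):
    c=cv2.resize(im[y:y+h,x:x+w],(w*s,h*s),interpolation=cv2.INTER_CUBIC)
    for u in range(0,w,step): cv2.line(c,(u*s,0),(u*s,5),(0,255,0),1)
    for v in range(0,h,step): cv2.line(c,(0,v*s),(5,v*s),(0,255,0),1)
    return c
g=np.vstack([np.hstack([z(A[2],290,140,140,150,4)[:400-0,:,:][:,:500],z(A[0],265,150,60,110,4)[:400,:,:]])[:400], ])
g2=z(A[1],290,30,185,50,4)
print(g.shape,g2.shape)
g=np.vstack([cv2.copyMakeBorder(g,0,0,0,max(0,740-g.shape[1]),cv2.BORDER_CONSTANT),g2])
cv2.imwrite("pics/c2.png",g[:,:,::-1]); print(g.shape)
# orange collar
for i,n in ((2,"w2"),(3,"w3")):
    h=cv2.cvtColor(A[i-1],cv2.COLOR_RGB2HSV); m=((h[...,0]<14)&(h[...,1]>190)&(h[...,2]>120)).astype(np.uint8)
    nn,l,st,ce=cv2.connectedComponentsWithStats(m); print(n,[(st[j].tolist(),np.round(ce[j],1)) for j in range(1,nn) if st[j][4]>15])
h=cv2.cvtColor(A[0],cv2.COLOR_RGB2HSV)
for p in [(282,182),(287,230),(292,200),(265,200),(352,190),(350,165),(352,220)]: print(p,h[p[1],p[0]],A[0][p[1],p[0]])
E
```

```text
(400, 740, 3) (200, 740, 3)
(600, 740, 3)
w2 [([304, 71, 7, 7, 31], array([306.8,  74.6]))]
w3 [([304, 208, 12, 17, 130], array([309.3, 216.1]))]
(282, 182) [ 17 130 251] [251 194 123]
(287, 230) [ 11 156 180] [180 109  70]
(292, 200) [ 11 155 143] [143  87  56]
(265, 200) [ 13 103 161] [161 124  96]
(352, 190) [106 160 129] [ 48  85 129]
(350, 165) [108  53  63] [50 55 63]
(352, 220) [106 164 126] [ 45  83 126]
```

View pics/c2.png

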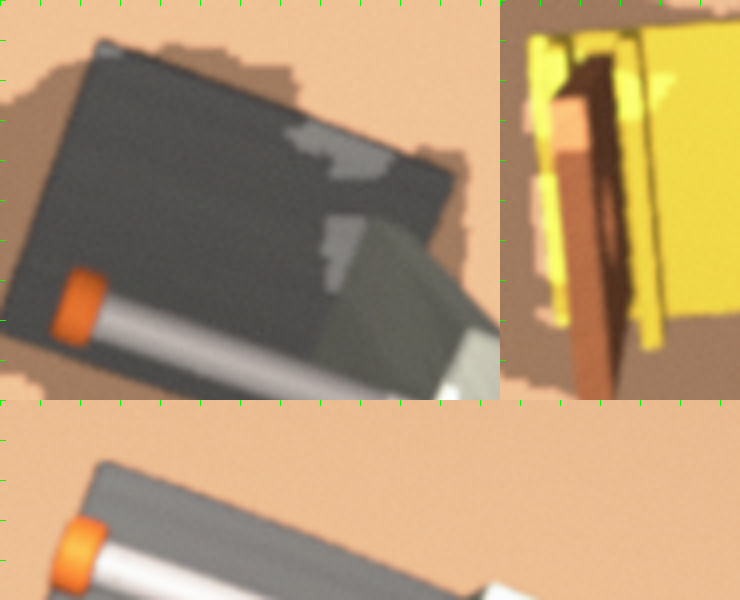

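```bash
python3 - <<'E'
from h import *
P={i:(np.load(f"w{i}.npz")["R"],np.load(f"w{i}.npz")["p"]) for i in (1,2,3)}
c=meet([ray("wrist",(309.75,216.75),P[3]),ray("wrist",(310,68.75),P[2])]); print("collar tri",c.round(4))
a=meet([ray("wrist",(315,150),P[3]),ray("wrist",(315.75,45.5),P[2])]); print("corner tri",a.round(4))
A=at_z("wrist",(315,150),.012,P[3]);B=at_z("wrist",(403.75,183.75),.012,P[3]);print(A,B,np.linalg.norm(A-B),np.degrees(np.arctan2(*(B-A)[1::-1])))
obs=[((-.042,0,.13),3,(309.75,216.75)),((-.042,0,.13),2,(310,68.75)),((-.055,.045,.012),3,(315,150)),((.055,.045,.012),3,(403.75,183.75)),((-.055,.045,.012),2,(315.75,45.5))]
def f(q,full=False):
    r=[]
    for X,i,uv in obs:
        c,s=np.cos(q[2]),np.sin(q[2]); X=np.array(X); W=[q[0]+c*X[0]-s*X[1],q[1]+s*X[0]+c*X[1],X[2]+q[3]*(X[2]>.1)]
        r+=list(project("wrist",W,P[i])[0]-uv)
    return r
s=least_squares(f,[.57,.23,-.3,0]); print(s.x,np.degrees(s.x[2]),np.round(s.fun,1))
# copper top edge (4x crop origin 265,150 ; panel x offset 500)
for n,(u,v) in {"farL":(551,98),"farR":(588,96),"nL":(580,400),"nR":(614,400)}.items():
    uv=(265+(u-500)/4,150+v/4); print(n,uv,at_z("wrist",uv,.11,P[1]).round(4))
# cover mask
im=np.load("w1.npz")["im"];h=cv2.cvtColor(im,cv2.COLOR_RGB2HSV)
print("pixel top of copper yaw")
yy=np.arange(176,252,4)
for y in yy: print(y,[int(x) for x in np.where((h[y,270:300,0]<14)&(h[y,270:300,1]>140)&(h[y,270:300,2]>165))[0]+270][::1][:1], [int(x) for x in np.where((h[y,335:365,0]>95)&(h[y,335:365,1]>100)&(h[y,335:365,2]>110))[0]+335][:1]+[int(x) for x in np.where((h[y,335:365,0]>95)&(h[y,335:365,1]>100)&(h[y,335:365,2]>110))[0]+335][-1:])
E
```

```text
collar tri [0.527  0.2408 0.1315]
corner tri [0.5277 0.2866 0.0075]
[0.5274609  0.28688192 0.012     ] [0.63112765 0.25698063 0.012     ] 0.1078929251899481 -16.08949849416081
[ 0.56734752  0.22866278 -0.28253959  0.00108263] -16.18832620320205 [ 0.   0.3 -0.2  0.6 -0.3 -0.3  1.3  0.5 -0.7 -1.4]
farL (277.75, 174.5) [0.4834 0.0305 0.11  ]
farR (287.0, 174.0) [0.4913 0.0314 0.11  ]
nL (285.0, 250.0) [ 0.4929 -0.0373  0.11  ]
nR (293.5, 250.0) [ 0.5005 -0.0368  0.11  ]
pixel top of copper yaw
176 [285] [348, 354]
180 [286] [348, 354]
184 [286] [349, 354]
188 [279] [349, 355]
192 [280] [349, 355]
196 [280] [349, 355]
200 [281] [349, 355]
204 [281] [350, 355]
208 [282] [350, 356]
212 [282] [350, 356]
216 [282] [350, 356]
220 [283] [350, 356]
224 [283] [351, 356]
228 [283] [351, 357]
232 [283] [351, 357]
236 [283] [351, 357]
240 [284] [351, 357]
244 [284] [352, 357]
248 [285] []
```

>>> carry_out --moves '[[0.45,[-4,-1,0],0],[0.45,[-9,-2.2,0],-1],[0.45,[-14,-3.4,0],-2],[0.45,[-19,-4.6,2],-3],[0.45,[-24,-5.8,6],-4],[0.45,[-24,-5.8,11],-4],[0.45,[-24,-5.8,12.5],-4],[0.45,[-24,-5.8,12.5],-4],[0.45,[-24,-5.8,12.5],-4]]'

```text
clock: 6.08
ee_pos: [0.4926, -0.002, 0.1555]
tool_rot: [0.001, 0.656, 0.755, 0.001]
force: [0.2, -0.5, 0.8]
finger_gap: 0.0393
grasp_force: 0.0
```

```bash
python3 snap.py w4; python3 - <<'E'
from h import *
im=np.load("w4.npz")["im"]; P=(np.load("w4.npz")["R"],np.load("w4.npz")["p"]); print(P[0][:,0])
for z in (.11,):
    c=np.array([.4921,-.0037]);x=np.array([.990,.139]);y=np.array([-.139,.990])
    print(project("wrist",[[*(c+s*.004*x+t*.035*y),z] for s in(-1,1) for t in(-1,1)],P).round(1))
c=cv2.resize(im[100:340,200:440],(600,600),interpolation=cv2.INTER_CUBIC); cv2.imwrite("pics/c4.png",c[:,:,::-1])
E
```

```text
[ 0.4925711  -0.0020346   0.15545626]
[-0.14046477  0.99008506 -0.00110994]
[[308.8 321.2]
 [308.  205.3]
 [322.3 321.2]
 [323.1 205.4]]
```

View pics/c4.png

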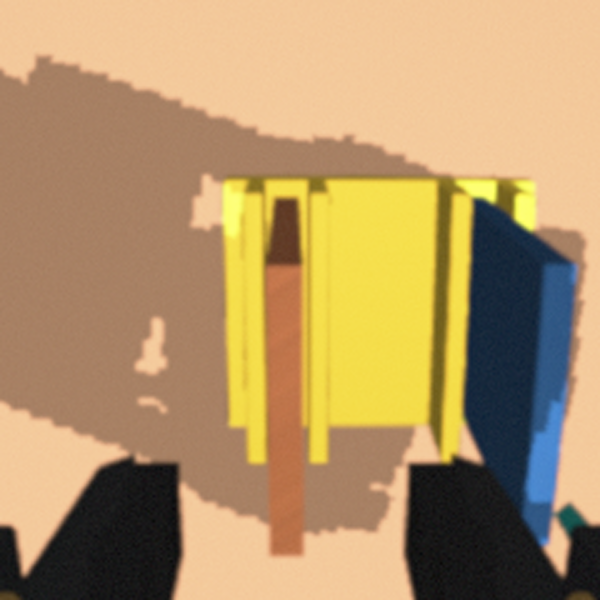

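>>> carry_out --moves '[[0.45,[-0.2,-0.1,3],0],[0.45,[-0.2,-0.1,5.5],0],[0.45,[-0.2,-0.1,6.4],0],[0.45,[-0.2,-0.1,6.4],0],[0,[-0.2,-0.1,6.4],0],[0,[-0.2,-0.1,6.4],0],[0,[-0.2,-0.1,6.4],0],[0,[-0.2,-0.1,6.4],0],[0,[-0.2,-0.1,6.4],0]]' --grip_force 45

```text
clock: 7.25
ee_pos: [0.4911, -0.0043, 0.09]
tool_rot: [0.0, 0.656, 0.755, 0.0]
force: [0.7, 0.6, 3.3]
finger_gap: 0.0074
grasp_force: 45.0
```

>>> carry_out --moves '[[0,[0,0,-1],0],[0,[0,0,-3],0],[0,[0,0,-6],0],[0,[0,0,-9],0],[0,[3,0.5,-11],4],[0,[7,1.2,-11],10],[0,[11,2,-11],16],[0,[15,2.7,-11],20],[0,[19,3.4,-11],24.3],[0,[23,4.1,-11],24.3],[0,[24.9,4.4,-11],24.3],[0,[24.9,4.4,-11],24.3]]'

```text
clock: 8.75
ee_pos: [0.4993, 0.249, 0.1995]
tool_rot: [-0.0, 0.8, 0.601, -0.001]
force: [-0.0, -0.3, -4.5]
finger_gap: 0.0074
grasp_force: 45.0
```

```bash
python3 snap.py w5; python3 - <<'E'
from h import *
P=tool(); print(P[0][:,0], np.degrees(np.arctan2(P[0][1,0],P[0][0,0])), ctrl.sense()["force"],ctrl.sense()["finger_gap"])
im=np.load("w5.npz")["im"]; T=lambda x,y,z: project("wrist",P[1]+P[0]@np.array([x,y,z]),P)[0].round(1)
print("plate near edge top expected",T(.035,-.004,-.02),T(.035,.004,-.02),"bottom",T(.035,-.004,.08),T(.035,.004,.08))
c=cv2.resize(im[100:400,160:480],(640,600),interpolation=cv2.INTER_CUBIC); 
cv2.imwrite("pics/c5.png",c[:,:,::-1])
E
```

```text
[0.49929402 0.2489532  0.19945113]
[ 2.79622870e-01  9.60109488e-01 -9.06209701e-04] 73.76229541146371 [-0.71746356 -0.43378375 -4.63660158] 0.007612467261325057
plate near edge top expected [305.5 240.7] [327.8 240.7] bottom [310.3 190.9] [323.3 190.9]
```

View pics/c5.png

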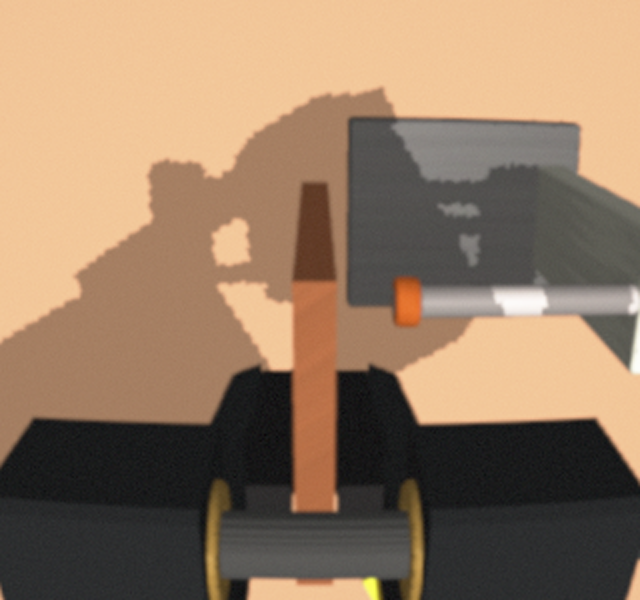

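```bash
python3 - <<'E'
from h import *
P=(np.load("w5.npz")["R"],np.load("w5.npz")["p"])
for uv in [(364,250.7),(470,249.8)]:
  for z in (.13,.132):
    X=at_z("wrist",uv,z,P); print(uv,z,X.round(4),((X-P[1])@P[0]).round(4))
E
```

```text
(364, 250.7) 0.13 [0.5272 0.2403 0.13  ] [-0.0005  0.0293  0.0694]
(364, 250.7) 0.132 [0.5271 0.2411 0.132 ] [0.0002 0.029  0.0674]
(470, 249.8) 0.13 [0.5953 0.2207 0.13  ] [-0.0004  0.1001  0.0694]
(470, 249.8) 0.132 [0.5946 0.2216 0.132 ] [0.0003 0.0992 0.0674]
```

>>> carry_out --moves '[[0,[0,0,2],0],[0,[0,0,4],0],[0,[0,0,5.3],0],[0,[0,0,5.3],0],[0,[0,0,5.3],0],[0,[0,0.8,5.3],0],[0,[0,1.6,5.3],0],[0,[0,2.4,5.3],0],[0,[0,2.8,5.3],0],[0,[0,2.8,5.3],0]]'

```text
clock: 10.05
ee_pos: [0.5267, 0.2405, 0.1466]
tool_rot: [-0.0, 0.8, 0.6, -0.0]
force: [-0.2, 0.6, -4.7]
finger_gap: 0.0079
grasp_force: 45.0
```

No contact while at the collar; continue.

>>> carry_out --moves '[[0,[0,0.8,0],0],[0,[0,1.6,0],0],[0,[0,2.4,0],0],[0,[0,3.2,0],0],[0,[0,3.8,0],0],[0,[0,3.8,0],0],[0,[0,3.8,0],0]]'

```text
clock: 10.92
ee_pos: [0.5629, 0.23, 0.1467]
tool_rot: [-0.0, 0.8, 0.6, -0.0]
force: [0.4, -0.1, -5.2]
finger_gap: 0.0078
grasp_force: 45.0
```

```bash
python3 - <<'E'
from h import *
s=ctrl.sense(); print(s["force"],s["wrist_torque"],s["ee_pos"])
a=optics.snapshot("scene"); b=np.load("w5.npz")["im"]
P=tool(); w=optics.snapshot("wrist")
g=np.hstack([cv2.resize(a[240:340,320:420],(400,400),interpolation=cv2.INTER_CUBIC),cv2.resize(w[140:340,220:420],(400,400))])
cv2.imwrite("pics/c6.png",g[:,:,::-1])
E
```

```text
[ 0.42988323 -0.12575073 -5.16709287] [-0.03286204 -0.06822389 -0.02731697] [0.56286726 0.23004799 0.14668815]
```

View pics/c6.png

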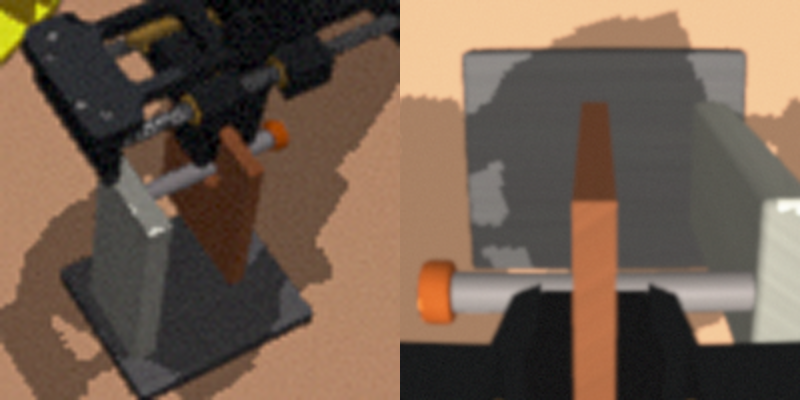

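>>> carry_out --moves '[[0,[0,0,0.2],0],[0,[0,0,0.4],0],[0,[0,0,0.6],0],[0,[0,0,0.6],0],[0,[0,0,0.6],0]]'

```text
clock: 11.65
ee_pos: [0.5631, 0.23, 0.1408]
tool_rot: [0.0, 0.8, 0.6, 0.0]
force: [0.6, 0.3, -5.0]
finger_gap: 0.0075
grasp_force: 45.0
```

>>> carry_out --moves '[[0,[0,0,0.1],0],[0,[0,0,0.1],0]]'

```text
clock: 11.9
ee_pos: [0.563, 0.23, 0.1397]
tool_rot: [-0.0, 0.8, 0.6, -0.0]
force: [-0.0, -0.4, -5.0]
finger_gap: 0.0075
grasp_force: 45.0
```

>>> carry_out --moves '[[0,[0,0,0.1],0],[0,[0,0,0.1],0]]'

```text
clock: 12.15
ee_pos: [0.5631, 0.23, 0.139]
tool_rot: [0.0, 0.8, 0.6, 0.0]
force: [0.4, -1.0, -1.4]
finger_gap: 0.0082
grasp_force: 45.0
```

>>> carry_out --moves '[[0,[0,0,0.05],0],[0.11,[0,0,0.05],0],[0.13,[0,0,0.05],0],[0.16,[0,0,0.05],0],[0.2,[0,0,0.05],0],[0.25,[0,0,0.05],0],[0.25,[0,0,0.05],0],[0.25,[0,0,-1],0],[0.25,[0,0,-3],0],[0.25,[0,0,-6],0],[0.25,[0,0,-10],0],[0.25,[0,0,-10],0]]'

```text
clock: 13.65
ee_pos: [0.564, 0.2303, 0.2426]
tool_rot: [0.001, 0.8, 0.6, 0.003]
force: [0.2, -1.2, 0.4]
finger_gap: 0.0221
grasp_force: 0.0
```

```bash
python3 snap.py w7; python3 - <<'E'
from h import *
w=np.load("w7.npz")["im"]; a=optics.snapshot("scene"); P=tool();print(P)
g=np.hstack([cv2.resize(a[240:340,320:420],(400,400),interpolation=cv2.INTER_CUBIC),cv2.resize(w[120:320,220:420],(400,400))])
cv2.imwrite("pics/c7.png",g[:,:,::-1])
E
```

```text
[0.56404472 0.2302586  0.24257463]
(array([[ 2.80057647e-01,  9.59983184e-01, -1.61375038e-05],
       [ 9.59983184e-01, -2.80057647e-01,  2.67429805e-06],
       [-1.95215018e-06, -1.62406899e-05, -1.00000000e+00]]), array([0.56287864, 0.22994898, 0.23872015]))
```

View pics/c7.png

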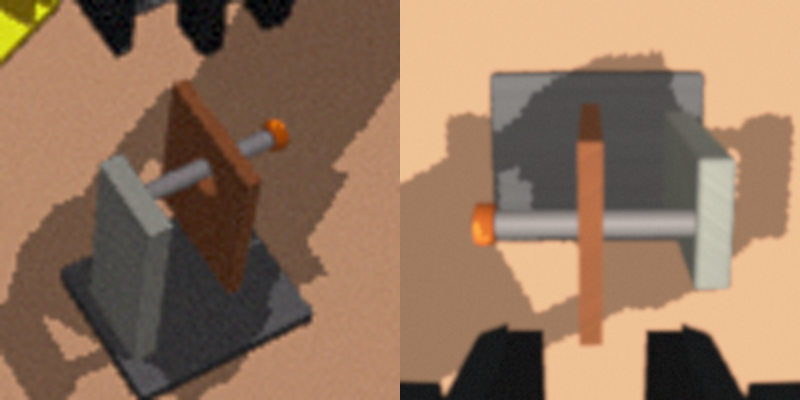

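```bash
python3 - <<'E'
from h import *
P={i:(np.load(f"w{i}.npz")["R"],np.load(f"w{i}.npz")["p"]) for i in (1,4)}
for i,L in ((1,[(347.3,169),(354.8,169),(351.5,246.5),(358.5,246.5)]),(4,[(417.2,204.8),(430.8,205.4),(410,318),(420.4,318)])):
    X=np.array([at_z("wrist",u,.11,P[i]) for u in L]); f=(X[0]+X[1])/2; n=(X[2]+X[3])/2
    print(i,X.round(4).tolist(),"len",np.linalg.norm(f-n),"cen",((f+n)/2).round(4),"yaw",np.degrees(np.arctan2(*(f-n)[1::-1])))
for a,b in (((347.3,169),(417.2,204.8)),((354.8,169),(430.8,205.4)),((351.5,246.5),(410,318)),((358.5,246.5),(420.4,318))): print(meet([ray("wrist",a,P[1]),ray("wrist",b,P[4])]).round(4))
p=tool(); print(p[1])
E
```

```text
1 [[0.5424, 0.0393, 0.11], [0.5488, 0.0398, 0.11], [0.5525, -0.0298, 0.11], [0.5588, -0.0294, 0.11]] len 0.06984578074816468 cen [0.5506 0.005  0.11  ] yaw 98.2316190027448
4 [[0.5418, 0.0394, 0.11], [0.5496, 0.0403, 0.11], [0.5536, -0.0294, 0.11], [0.5602, -0.0287, 0.11]] len 0.06978432536004953 cen [0.5513 0.0054 0.11  ] yaw 99.25959359938429
[0.5427 0.0389 0.1072]
[0.5486 0.0404 0.1125]
[ 0.5525 -0.0287  0.1121]
[ 0.5588 -0.0279  0.1126]
[0.56287864 0.22994898 0.23872015]
```

>>> carry_out --moves '[[0.45,[0,0,-4],0],[0.45,[-4,1,-4],-3],[0.45,[-9,2.5,-4],-8],[0.45,[-14,4,-4],-13],[0.45,[-19,5.4,-4],-18],[0.45,[-24,6.8,-4],-23],[0.45,[-29,8.2,-4],-27],[0.45,[-34,9.6,-4],-30],[0.45,[-38.5,10.9,-4],-30],[0.45,[-38.5,10.9,-4],-30],[0.45,[-38.5,10.9,-4],-30]]'

```text
clock: 15.12
ee_pos: [0.5597, -0.1694, 0.2779]
tool_rot: [-0.001, 0.617, 0.787, -0.0]
force: [0.6, 0.3, -0.3]
finger_gap: 0.0394
grasp_force: 0.0
```

```bash
python3 snap.py w8
```

```text
[ 0.55969217 -0.16944152  0.27793003]
```

>>> carry_out --moves '[[0.45,[-5,0,0],0],[0.45,[-9,1,0],0],[0.45,[-9,1,0],0],[0.45,[-9,1,0],0]]'

```text
clock: 15.68
ee_pos: [0.5911, -0.2536, 0.2787]
tool_rot: [-0.0, 0.617, 0.787, 0.0]
force: [-0.7, -0.4, -0.6]
finger_gap: 0.0397
grasp_force: 0.0
```

```bash
python3 snap.py w9; python3 - <<'E'
from h import *
ims=[]
for k in ("w8","w9"):
    d=np.load(k+".npz"); P=(d["R"],d["p"]); im=d["im"]; c=project("wrist",[.55,-.236,.02],P)[0]; print(c,P[0][:,0])
    x,y=(c-[80,60]).astype(int).clip(0); h=cv2.cvtColor(im,cv2.COLOR_RGB2HSV)
    m=((h[...,0]>50)&(h[...,0]<75)&(h[...,1]>110)).astype(np.uint8); n,l,st,ce=cv2.connectedComponentsWithStats(m)
    for j in range(1,n):
        if st[j][4]>30:
            r=cv2.minAreaRect(np.argwhere(l==j)[:,::-1].astype(np.float32)); b=cv2.boxPoints(r); print(k,"green",r,[at_z("wrist",q,.013,P).round(4).tolist() for q in b], "cen",at_z("wrist",r[0],.013,P).round(4))
    print("origin",x,y); ims.append(cv2.resize(im[y:y+150,x:x+100+60],(400,375),interpolation=cv2.INTER_CUBIC))
cv2.imwrite("pics/c9.png",np.hstack(ims)[:,:,::-1])
E
```

```text
[ 0.59107257 -0.25364459  0.27865029]
[295.41015739 247.1001215 ] [-0.23756043  0.97137185  0.0013282 ]
w8 green ((340.1605224609375, 236.99427795410156), (60.10453414916992, 8.3875093460083), 87.95458984375) [[0.5831, -0.181, 0.013], [0.5922, -0.1784, 0.013], [0.6136, -0.2486, 0.013], [0.604, -0.2513, 0.013]] cen [ 0.5979 -0.214   0.013 ]
origin 215 187
[284.55952373 169.42327545] [-2.38938239e-01  9.71034585e-01  5.93202819e-04]
w9 green ((331.3809509277344, 160.46543884277344), (64.98925018310547, 9.306571960449219), 87.75425720214844) [[0.5827, -0.1816, 0.013], [0.5925, -0.1787, 0.013], [0.6133, -0.2487, 0.013], [0.6032, -0.2517, 0.013]] cen [ 0.5978 -0.2149  0.013 ]
origin 204 109
```

View pics/c9.png

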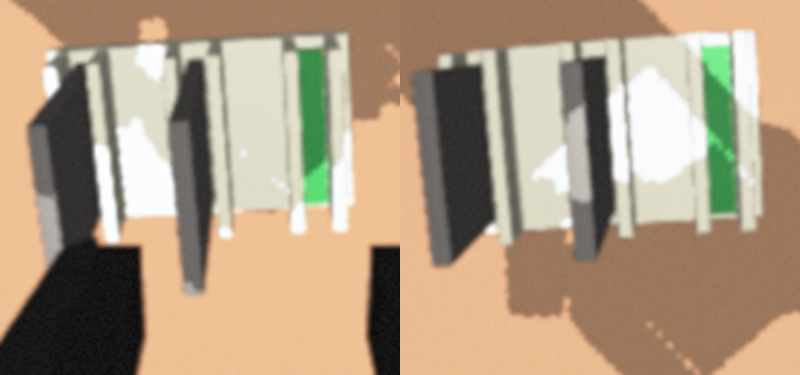

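```bash
python3 - <<'E'
from h import *
for k,o,off,pts in (("w9",(204,109),400,[(703,228),(748,228),(697,42),(743,38)]),("w8",(215,187),0,[(298,228),(340,228),(291,42),(338,38)])):
    d=np.load(k+".npz"); P=(d["R"],d["p"])
    X=np.array([at_z("wrist",((u-off)/2.5+o[0],v/2.5+o[1]),.04,P) for u,v in pts]); n=(X[0]+X[1])/2; f=(X[2]+X[3])/2; y=(f-n)/np.linalg.norm(f-n)
    nx=np.array([y[1],-y[0]]); print(k,"n",n.round(4),"f",f.round(4),"len",np.linalg.norm(f-n).round(4),"cen",((n+f)/2).round(4),"yaw",np.degrees(np.arctan2(y[1],y[0])).round(2),"pitch",((X[1]-X[0])[:2]@nx).round(4),((X[3]-X[2])[:2]@nx).round(4))
for c in [(.5978,-.2149),(.5979,-.214)]:
    print("pad offset along normal of yaw 106.6 from",c)
print(ctrl.sense()["clock"])
E
```

```text
w9 n [ 0.6095 -0.2528  0.04  ] f [ 0.5878 -0.1766  0.04  ] len 0.0792 cen [ 0.5986 -0.2147  0.04  ] yaw 105.89 pitch 0.0191 0.0189
w8 n [ 0.6095 -0.2527  0.04  ] f [ 0.5853 -0.1696  0.04  ] len 0.0865 cen [ 0.5974 -0.2111  0.04  ] yaw 106.21 pitch 0.019 0.02
pad offset along normal of yaw 106.6 from (0.5978, -0.2149)
pad offset along normal of yaw 106.6 from (0.5979, -0.214)
15.725
```

>>> carry_out --moves '[[0.45,[5,0.4,0],1],[0.45,[10,0.8,0],2],[0.45,[15,1.3,0],3],[0.45,[20,1.8,0],4],[0.45,[25,2.2,2],5.3],[0.45,[26.1,2.3,6],5.3],[0.45,[26.1,2.3,11],5.3],[0.45,[26.1,2.3,12],5.3],[0.45,[26.1,2.3,12],5.3]]'

```text
clock: 16.85
ee_pos: [0.5515, 0.0041, 0.1599]
tool_rot: [0.0, 0.653, 0.757, 0.0]
force: [-0.2, -0.5, 0.7]
finger_gap: 0.0402
grasp_force: 0.0
```

```bash
python3 snap.py w10; python3 - <<'E'
from h import *
d=np.load("w10.npz"); P=(d["R"],d["p"]); print(P[0][:,0],P[1])
h=cv2.cvtColor(d["im"],cv2.COLOR_RGB2HSV); m=((h[...,0]>98)&(h[...,0]<118)&(h[...,1]>100)&(h[...,2]>70)).astype(np.uint8)
n,l,st,ce=cv2.connectedComponentsWithStats(m); j=1+np.argmax(st[1:,4]); print(st[j])
for y in range(st[j][1],st[j][1]+st[j][3],8):
    x=np.where(l[y]==j)[0]; print(y,x.min(),x.max(),h[y,x.mean().astype(int)])
yy=[st[j][1]+2,st[j][1]+st[j][3]-1]
c=np.array([.551,.0052]);a=np.radians(8.4);x=np.array([np.cos(a),np.sin(a)]);y=np.array([-x[1],x[0]])
print(project("wrist",[[*(c+s*.004*x+t*.035*y),.11] for s in(-1,1) for t in(-1,1)],P).round(1))
E
```

```text
[0.55151187 0.00408468 0.15990396]
[-1.47152370e-01  9.89113776e-01 -3.43738808e-04] [0.55151187 0.00408468 0.15990396]
[ 310  197   12  115 1348]
197 311 318 [107 171  70]
205 310 321 [106 160 129]
213 310 321 [106 162 132]
221 310 321 [106 161 130]
229 310 321 [106 157 130]
237 310 321 [106 165 130]
245 310 321 [106 166 129]
253 310 321 [105 162 132]
261 310 321 [106 160 131]
269 310 321 [106 164 131]
277 310 321 [106 161 128]
285 310 321 [107 159 128]
293 310 321 [106 161 130]
301 310 321 [106 159 130]
309 311 320 [106 164 131]
[[309.7 313.7]
 [308.9 198.6]
 [323.  313.7]
 [323.8 198.6]]
```

>>> carry_out --moves '[[0.45,[0.1,0,3],0],[0.45,[0.1,0,6],0],[0.45,[0.1,0,6.9],0],[0.45,[0.1,0,6.9],0],[0,[0.1,0,6.9],0],[0,[0.1,0,6.9],0],[0,[0.1,0,6.9],0],[0,[0.1,0,6.9],0],[0,[0.1,0,5.9],0],[0,[0.1,0,3],0],[0,[0.1,0,-1],0],[0,[0.1,0,-3],0]]' --grip_force 25

```text
clock: 18.4
ee_pos: [0.5516, 0.0048, 0.1912]
tool_rot: [0.001, 0.653, 0.757, 0.001]
force: [-0.5, -0.2, -2.6]
finger_gap: 0.0079
grasp_force: 25.0
```

>>> carry_out --moves '[[0,[0,0,-3.5],0],[0,[-4,0.2,-3.5],-1],[0,[-9,0.5,-3.5],-3],[0,[-14,0.8,-3.5],-5],[0,[-19,1.1,-3.5],-7],[0,[-22.4,1.4,-3.5],-7.7],[0,[-22.4,1.4,-3.5],-7.7],[0,[-22.4,1.4,-3.5],-7.7]]'

```text
clock: 19.4
ee_pos: [0.5977, -0.214, 0.2238]
tool_rot: [-0.0, 0.601, 0.799, 0.0]
force: [-0.1, 0.6, -1.8]
finger_gap: 0.0081
grasp_force: 25.0
```

```bash
python3 snap.py w11; python3 - <<'E'
from h import *
d=np.load("w11.npz"); P=(d["R"],d["p"]); im=d["im"]; print(np.degrees(np.arctan2(P[0][1,0],P[0][0,0])))
T=lambda x,y,z: project("wrist",P[1]+P[0]@np.array([x,y,z]),P)[0].round(1)
print("expected plate near top",T(.035,-.004,-.02),T(.035,.004,-.02),"bottom",T(.035,-.004,.08),T(.035,.004,.08), "slot far end",project("wrist",[.5863,-.1742,.04],P),"mid",project("wrist",[.598,-.2145,.04],P))
c=cv2.resize(im[150:300,240:400],(640,600),interpolation=cv2.INTER_CUBIC); cv2.imwrite("pics/c11.png",c[:,:,::-1])
E
```

```text
[ 0.59773173 -0.21395827  0.22383659]
106.15203873775269
expected plate near top [306.  240.7] [328.3 240.7] bottom [310.6 190.9] [323.6 190.9] slot far end [[317.21227077 163.27597547]] mid [[317.23964882 209.11440727]]
```

View pics/c11.png

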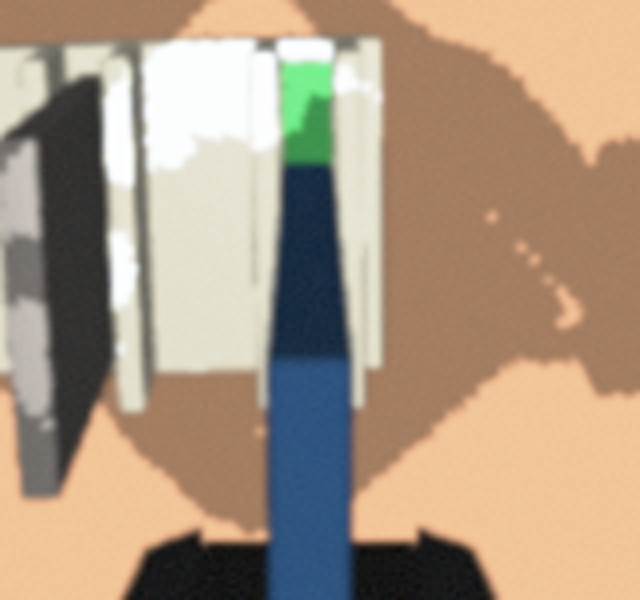

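>>> carry_out --moves '[[0,[0,0,3],0],[0,[0,0,6],0],[0,[0,0,8.5],0],[0,[0,0,9.3],0],[0,[0,0,9.8],0],[0,[0,0,10.4],0],[0,[0,0,11],0],[0,[0,0,11.6],0],[0,[0,0,12.2],0],[0,[0,0,12.6],0],[0,[0,0,12.6],0]]'

```text
clock: 20.82
ee_pos: [0.5978, -0.2147, 0.0974]
tool_rot: [-0.0, 0.601, 0.799, -0.0]
force: [-0.3, -0.2, -1.2]
finger_gap: 0.008
grasp_force: 25.0
```

>>> carry_out --moves '[[0,[0,0,0.15],0],[0,[0,0,0.3],0],[0,[0,0,0.35],0],[0,[0,0,0.35],0]]'

```text
clock: 21.32
ee_pos: [0.5979, -0.2147, 0.0942]
tool_rot: [0.0, 0.601, 0.799, -0.0]
force: [-0.7, 0.4, -2.5]
finger_gap: 0.0082
grasp_force: 25.0
```

>>> carry_out --moves '[[0,[0,0,0.1],0],[0,[0,0,0.1],0]]'

```text
clock: 21.58
ee_pos: [0.5979, -0.2147, 0.0932]
tool_rot: [-0.0, 0.601, 0.799, -0.0]
force: [-1.5, 0.2, -2.5]
finger_gap: 0.0078
grasp_force: 25.0
```

>>> carry_out --moves '[[0,[0,0,0.1],0],[0,[0,0,0.1],0]]'

```text
clock: 21.82
ee_pos: [0.5981, -0.2147, 0.093]
tool_rot: [0.0, 0.601, 0.799, 0.0]
force: [-1.9, 2.0, 5.4]
finger_gap: 0.0076
grasp_force: 25.0
```

>>> carry_out --moves '[[0.11,[0,0,0.05],0],[0.14,[0,0,0.05],0],[0.18,[0,0,0.05],0],[0.25,[0,0,0.05],0],[0.28,[0,0,0.05],0],[0.28,[0,0,0.05],0],[0.28,[0,0,-1],0],[0.28,[0,0,-3],0],[0.28,[0,0,-7],0],[0.28,[0,0,-12],0],[0.28,[0,0,-15],0],[0.28,[0,0,-15],0]]'

```text
clock: 23.32
ee_pos: [0.5985, -0.215, 0.2452]
tool_rot: [0.003, 0.601, 0.799, 0.0]
force: [0.2, -1.2, -0.6]
finger_gap: 0.0249
grasp_force: 0.0
```

```bash
python3 - <<'E'
from h import *
P=tool(); w=optics.snapshot("wrist"); a=optics.snapshot("scene")
X=[[*(np.array([.598,-.2145])+s*.004*np.array([.96,.279])+t*.035*np.array([-.279,.96])),.113] for s in(-1,1) for t in(-1,1)]
print(project("wrist",X,P).round(1)); print(ctrl.sense()["clock"],ctrl.sense()["force"])
h=cv2.cvtColor(w,cv2.COLOR_RGB2HSV); m=((h[...,0]>98)&(h[...,0]<118)&(h[...,1]>100)&(h[...,2]>100)).astype(np.uint8)
n,l,st,ce=cv2.connectedComponentsWithStats(m); j=1+np.argmax(st[1:,4]); print(st[j])
g=np.hstack([cv2.resize(a[140:340,190:420],(460,400),interpolation=cv2.INTER_CUBIC),cv2.resize(w[100:340,218:422],(340,400))])
cv2.imwrite("pics/c12.png",g[:,:,::-1])
E
```

```text
[[311.2 263.8]
 [310.7 177.2]
 [321.1 263.8]
 [321.3 177.2]]
23.425 [0.01605978 0.1580268  0.07995197]
[311 176  10  87 757]
```

View pics/c12.png

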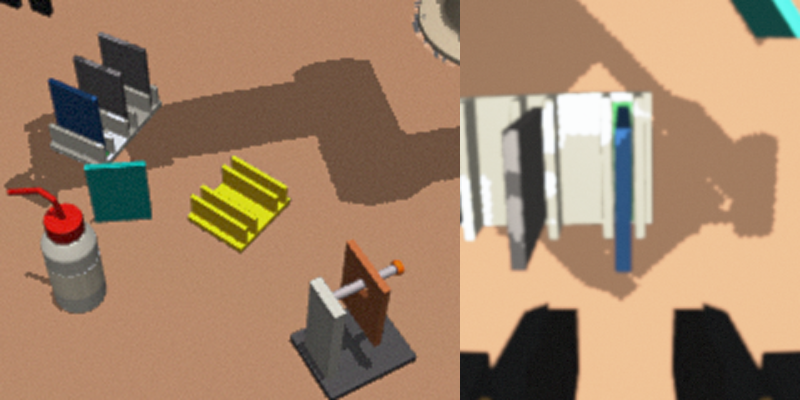

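The cover stands in the end slot: its mask runs from row 176 to 263, against 177 to 264 expected for a plate fully down. The copper plate hangs on the bare peg past the collar, and nothing else has moved.

```bash
python3 -c "
from station import ctrl; print(ctrl.finish_job())"
```

```text
the job is handed in; nothing more can be done
None
```

I hung the copper plate on the peg past the orange collar and stood the blue cover on the green pad in the rack's empty slot, then handed the job in at about 23.4 s on the robot's clock; the judge's verdict was not shown.

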